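Cap the glue bottle and back it off so it will not stick

TASK

Swing the glue stand's retaining bar shut until it rests in its catch. Then screw the cap of the bottle in that stand down until it bottoms out, and back it off a quarter turn so that it will not stick. Finish while still gripping the cap there, not letting go, with the bar still shut and the other things on the table left where they stand.

Things in the scene. Friction and masses are not known exactly. Their poses are not given: they have to be found in the camera images.
- stand: Plywood stand, base 140 (x) by 220 (y) by 15 mm, fixed; holds a white glue bottle (60 mm diameter, cannot turn or lift) with a blue screw cap. Origin: centre of the base's underside, straight below the bottle's axis; z up, -x = front, where the retaining bar is. The bottle's body ends 100 mm above the table; its shoulder slopes in to the 28 mm neck at 120 mm.
- bar (a joint): Retaining bar angle, rad. Steel bar 94 mm above the table, turning level about an upright pin. 0 = shut, against the stop in its C-shaped catch (at stand x -34, y +55, top 108 mm above the table), lying along the stand's +y across the bottle's front. Grows anticlockwise from above as it opens to the front; starts 0.6 to 1.15. Stiff hinge (0.1 N m), no spring: stays where left.
- bar_knob (a point): Middle of the upright black knob near the bar's free end (16 mm diameter, 45 mm high, from 100 to 145 mm above the table); this point is 130 mm above the table, 140 mm from the hinge axis. Its y axis points along the bar from hinge to knob, z up.
- bar_hinge (a point): Point on the bar's upright hinge axis at the same height as bar_knob; stand x -40, y -55 mm. Everything at the hinge itself stays below 102 mm.
- cap (a joint): Cap angle, rad: 0 = bottomed out (hard stop), growing anticlockwise from above as it is unscrewed; clockwise screws it down. Starts 2.3 to 3.8, already caught on the thread. 6 mm rise a turn (0.95 mm a rad); friction 0.06 N m, stays where it is left, cannot be pulled off.
- cap_grip (a point): Point to grip, on the cap's axis 13 mm above its lower rim; 139 mm above the table when bottomed out, plus the thread's rise. Cap: upright knurled blue skirt, 42 mm diameter, 24 mm high; nozzle on top, its tip 33 mm above this point. Turns with the cap: x axis along the small ridge on the cap's top, which points to the stand's +x when bottomed out, to its +y a quarter turn back.
- spare_bottle: Loose closed glue bottle of the same kind, 157 mm tall, standing on the table beside the stand; leave alone. Origin: centre of its underside.
- bead_tub: Loose clear tub with white beads, 66 mm across and 35 mm high; leave alone. Origin: centre of its underside.
- butterfly: Loose flat wooden butterfly with bead mosaic, about 110 by 90 mm, 8 mm thick; leave alone. Origin: centre of its underside.
- brush: Loose paint brush lying on the table, 170 mm long along its x axis; leave alone. Origin: under its middle.

How it is judged:
By the outcome, as a careful person would: the job done as asked, in the order asked, and still so for the second after the job is handed in, while the arm keeps its last pose, push and grip.
It also fails if it takes over 62 s, if anything falls off the work surface, if the arm or the gripper's body presses on something with over 40 N, if the wrist force passes 120 N, or if a joint passes its speed limit or range.

ROBOT

A 7-joint arm with a two-finger parallel gripper is mounted at the origin on the work surface. World frame = base frame: x ahead of the robot, y to its left, z up, the work surface at z = 0. Lengths are in m, angles in degrees, forces in N, time in s.
With the tool pointing down it reaches from about 0.425 to 0.875 m from the base axis. Payload 4.7 kg.
Tool frame: the origin (TCP) lies midway between the tips of the shut fingers; the grasp point (between the pads) lies 19 mm behind it (env.grip_depth is the distance from the TCP to the grasp point, in m); z points along the fingers, y is the line along which they close (so a half turn about z gives the same grasp; the last joint's range is limited). The gripper opens to 87 mm and grips with 3 to 60 N. Pads are 19 mm wide; open, the fingers measure 117 mm over their backs; the gripper's body (75 mm by 190 mm) begins 51 mm behind the grasp point.
Start: joints at [70.766, 18.392, -4.016, 83.108, 1.295, 78.541, -3.26], TCP at [0.223, -0.611, 0.223] pointing down, gripper open.
Joint ranges: [-163.93, 163.93], [-17.29, 119.83], [-79.2, 71.16], [3.27, 140.29], [-89.18, 269.18], [5.43, 117.66], [-154.24, 154.24]. Speed limits (degrees/s): [147.25, 147.25, 180, 180, 180, 180, 180].

INTERFACE

Orientations are given as [roll, pitch, yaw] about the fixed x, y, z axes, in that order (R = Rz(yaw) Ry(pitch) Rx(roll)).
In Python, from cell import get_obs, optics, env, nets gives the robot as it stands.
- The arm moves only by the shell command python3 -m creep 'ROWS' [FORCE]. ROWS is JSON, a list of rows, each an object of numbers: "wx", "wy", "wz": the turn, a rotation vector about the tool's x, y, z in degrees; "tx", "ty", "tz": the shift along the tool's x, y, z in mm; "gripper": the opening, from -1 (shut) to 1 (fully open). A call has 1 to 5 rows; each row is the pose to reach, as a shift and turn from the pose commanded when the call began, along the tool's axes at that moment; what a row does not reach only later rows make up. A row lasts 1/12 s, in which the tool goes at most 41.7 mm and 7.16 degrees, less where a joint would pass 70% of its speed; a pose out of reach is approached as far as the arm can. A call with a gripper value outside its range is refused whole. The fingers move at their own pace and stop on an object; FORCE is the grip in N (left out, the last holds). Time passes only in rows, so rows that repeat a pose let the fingers close. It gives the time, the measured TCP pose, the force, the opening and the grip force at its end, in the units of the state.
- get_obs(): the state, without advancing time (a new reading comes with each control period).
- optics.read_camera(name): name is "scene" or "side" or "wrist"; returns (picture, depth): 400x640x3 uint8, red, green, blue; 400x640 float32, m along the optical axis (not along the pixel's ray), 0 where there is no reading.
- optics.camera_info(name): a dict with "fovy" (degrees; the focal length in pixels is half the picture's height over the tangent of half this angle, whatever the lens; pixels are square), "cx", "cy" (the principal point, pixels), "R" (3x3) and "t" (3): a world point X has camera coordinates R X + t; the wrist camera has in their place "tool_from_camera" (4x4, takes a point from camera to tool coordinates, whose origin is the TCP and whose axes are the flange's). Camera axes: x right, y down, z forward; pixel columns grow to the right and rows downward; lengths in m; the calibration is good to about 2 mm. A picture is of the moment at which its call begins: read the wrist's pose just before it. camera_info takes no time and is no camera call.
- env.sign_off(): hands the job in; it is judged then, once.
Trained networks look in the newest picture that a camera, given by its name, has taken for a name from the list of things; names that differ only in an ending like _2 or _b are one class to them, and where a whole thing is asked for, a point or a joint stands for the part that bears it (a point fixed in the world has none). Each returns a list of dicts, best first, with "confidence" (0 to 1); they miss things now and then, are a little off and sometimes report something else, mostly with a low value. They report only what shows in the picture. A call takes as long as a camera call.
- nets.look_for(query, camera): "point" ([x, y, z] in m, in world coordinates, good to about 4 mm: the middle of the surface that is visible of it).
- nets.place_of(query, camera): "point" ([x, y, z] in m, in world coordinates, good to about 4 mm: a listed point, or the origin of a listed thing).
The state is a dict: "time_s": time; "qpos": joint angles; "joint_velocities": joint speeds; "effort": joint torques, N m; "tool_pos": TCP position; "tool_rot": TCP orientation; "force": force on the tool from outside, world axes, zero at the start; "wrist_torque": the same for the moment, N m; "grip_width": finger opening in m; "grasp_force": force on a finger pad.
Only numpy, scipy, OpenCV 4.12 (cv2) and the standard library are available. Lean on these libraries where they do the work, as an engineer would, in place of code of your own. Each camera call takes 0.05 s, during which the arm holds its last target. There are 200 camera calls.

## Working session

There is one attempt and no reset: what is moved stays moved. The work goes in short steps, Python scripts to look and compute and a shell command to move; the robot and the scene stay as the last step left them, time stands still between calls to the robot, and variables do not carry over. Pictures are saved under pics/ and viewed, at most 10 in all, crops included, and the job is handed in when it is done.

```bash
ls; mkdir -p pics
python3 - <<'E'
from cell import get_obs, optics, env, nets
import cv2,numpy as np
o=get_obs(); print(o['time_s'],o['tool_pos'],o['tool_rot'],o['grip_width'],env.grip_depth)
for c in ['scene','side']:
    p,d=optics.read_camera(c); cv2.imwrite(f'pics/{c}0.png',p[:,:,::-1])
    for q in ['stand','bar_knob','bar_hinge','cap_grip','spare_bottle','bead_tub','butterfly','brush']:
        for r in nets.place_of(q,c)[:2]: print(c,q,np.round(r['point'],4),round(r['confidence'],2))
    print(get_obs()['time_s'])
E
```

```text
pics
0.0 [ 0.2224886  -0.61013045  0.22142505] [-1.79887175e+02  6.37014357e-03  2.00421559e+01] 0.08698105759793072 0.0187
scene stand [ 5.655e-01 -2.938e-01 -5.000e-04] 0.72
scene stand [ 0.6319 -0.0774 -0.0047] 0.66
scene bar_knob [ 0.6349 -0.08   -0.0017] 0.75
scene bar_knob [0.6748 0.1456 0.0016] 0.6
scene cap_grip [ 0.6403 -0.0778  0.1434] 0.69
scene spare_bottle [ 0.7322 -0.281   0.0015] 0.68
scene bead_tub [0.6744 0.1449 0.0029] 0.63
scene butterfly [ 0.5636 -0.2957  0.0009] 0.8
scene butterfly [ 0.6369 -0.0806  0.1425] 0.32
scene brush [ 0.4615  0.1143 -0.0005] 0.58
0.45
side stand [ 0.636  -0.075   0.0017] 0.66
side bar_knob [ 0.4948 -0.0498  0.1303] 0.59
side bar_hinge [ 0.6036 -0.1374  0.1293] 0.93
side cap_grip [ 0.638  -0.074   0.1384] 0.97
side spare_bottle [ 0.7312 -0.283  -0.0035] 0.55
side bead_tub [ 0.6736  0.1445 -0.0014] 0.73
side butterfly [ 5.663e-01 -2.916e-01 -3.000e-04] 0.79
side brush [0.4614 0.1224 0.0036] 0.73
0.9
```

View pics/scene0.png

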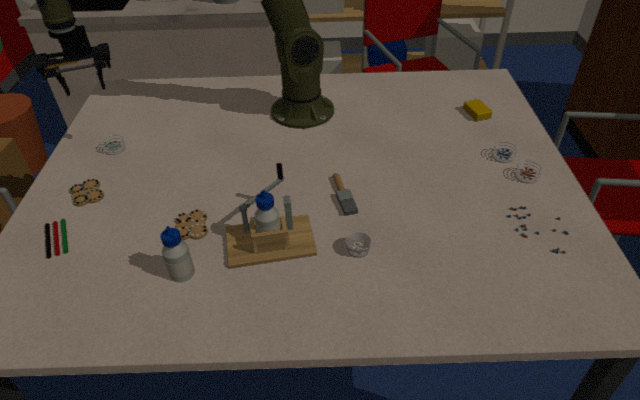

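View pics/side0.png

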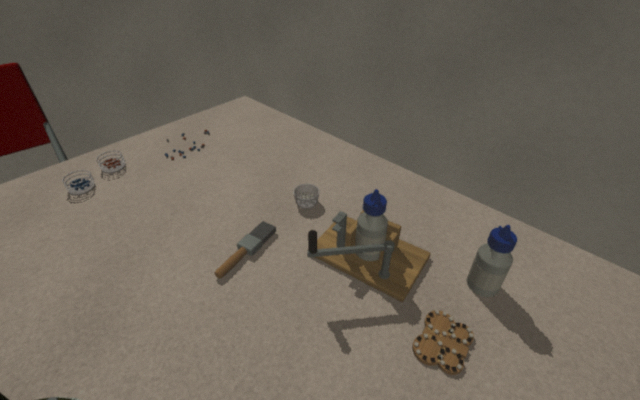

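The side view shows the bar open to the front, with its knob at about (312,240), the blue cap at (374,205) and the hinge at (386,258). That agrees with the nets' side-camera points: hinge to knob measures 139 mm. The scene view's `bar_knob` results were false. I'll hover in front of the stand and look closer.

```bash
r='x'; 
python3 -m creep '[{"tx":149,"ty":-144,"tz":-33},{"tx":149,"ty":-144,"tz":-33},{"tx":149,"ty":-144,"tz":-33},{"tx":149,"ty":-144,"tz":-33},{"tx":149,"ty":-144,"tz":-33}]'
python3 -m creep '[{"tx":149,"ty":-144,"tz":-33},{"tx":149,"ty":-144,"tz":-33},{"tx":149,"ty":-144,"tz":-33},{"tx":149,"ty":-144,"tz":-33},{"tx":149,"ty":-144,"tz":-33}]'
python3 -m creep '[{"tx":149,"ty":-144,"tz":-33},{"tx":149,"ty":-144,"tz":-33},{"tx":149,"ty":-144,"tz":-33},{"tx":149,"ty":-144,"tz":-33},{"tx":149,"ty":-144,"tz":-33}]'
python3 -m creep '[{"wz":-35},{"wz":-35},{"wz":-35},{"wz":-35},{"wz":-35}]'
python3 -m creep '[{"wz":-35},{"wz":-35},{"wz":-35},{"wz":-35},{"wz":-35}]'
cat > h.py <<'E'
from cell import get_obs, optics, env, nets
import numpy as np, cv2
from scipy.spatial.transform import Rotation as Ro
def pose():
    o=get_obs(); return o, Ro.from_euler('xyz',o['tool_rot'],degrees=True).as_matrix(), np.array(o['tool_pos'])
def to_tool(target):            # mm in tool axes from the measured pose
    o,R,p=pose(); return np.round(R.T@(np.array(target)-p)*1000,1)
def wrist_look(name):
    o,R,p=pose(); pic,d=optics.read_camera('wrist'); cv2.imwrite(f'pics/{name}.png',pic[:,:,::-1])
    ci=optics.camera_info('wrist'); T=np.array(ci['tool_from_camera'])
    f=200/np.tan(np.radians(ci['fovy'])/2); v,u=np.mgrid[:400,:640]
    c=np.stack([(u-ci['cx'])/f*d,(v-ci['cy'])/f*d,d],-1)
    w=(c@T[:3,:3].T+T[:3,3])@R.T+p; w[d==0]=np.nan
    return pic,w
E
python3 - <<'E'
from h import *
o,R,p=pose(); print(o['time_s'],p,o['tool_rot'],o['qpos'],o['force'])
pic,w=wrist_look('w1'); np.save('w1.npy',w)
for q in ['stand','bar_knob','bar_hinge','cap_grip']:
    for r in nets.place_of(q,'wrist')[:2]: print(q,np.round(r['point'],4),round(r['confidence'],2))
E
```

```text
0.9 [ 0.22273368 -0.61066957  0.22261881] [1.79993008e+02 1.84882148e-03 2.00395872e+01] [70.76727347 18.38947219 -4.01642234 83.10704603  1.29415585 78.54157742
 -3.26206233] [ 0.23622296  0.47107021 -0.70610255]validation failed for argument at $[0]...
validation failed for argument at $[0]...
validation failed for argument at $[0]...
validation failed for argument at $[0]...
validation failed for argument at $[0]...
```

View pics/w1.png

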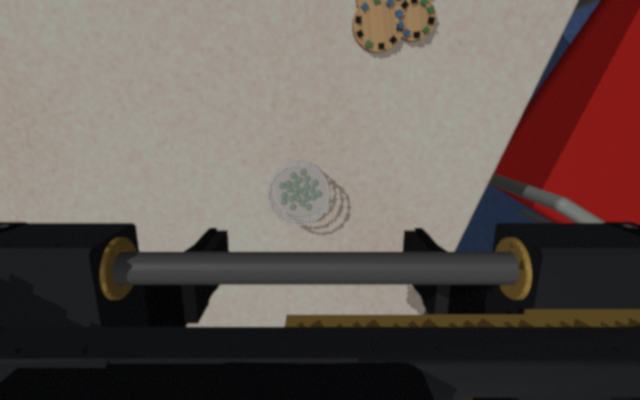

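The picture shows only the start area: a stray tub at (300,190) and the fingers at (210,260) and (425,260). The arm didn't move because the rows were refused, so I'll send every key in each row.

```bash
python3 -m creep '[{"wx":0,"wy":0,"wz":0,"tx":149,"ty":-144,"tz":-33,"gripper":1},{"wx":0,"wy":0,"wz":0,"tx":149,"ty":-144,"tz":-33,"gripper":1},{"wx":0,"wy":0,"wz":0,"tx":149,"ty":-144,"tz":-33,"gripper":1},{"wx":0,"wy":0,"wz":0,"tx":149,"ty":-144,"tz":-33,"gripper":1},{"wx":0,"wy":0,"wz":0,"tx":149,"ty":-144,"tz":-33,"gripper":1}]'
python3 - <<'E'
from cell import *
print(optics.camera_info('wrist'))
E
```

```text
time_s: 1.57
tool_pos: [0.3133, -0.4238, 0.2557]
tool_rot: [180.0, 0.0, 20.0]
force: [0.6, -0.6, -0.0]
grip_width: 0.0869
grasp_force: 0.0
{'fovy': 59.98878033267101, 'cx': 315.3106017847482, 'cy': 199.03785669771457, 'tool_from_camera': array([[-3.79974587e-04, -9.70158678e-01, -2.42470606e-01,
         6.42892211e-02],
       [ 9.99999923e-01, -3.45811716e-04, -1.83454486e-04,
         6.42364478e-04],
       [ 9.41307846e-05, -2.42470658e-01,  9.70158735e-01,
        -1.62990280e-01],
       [ 0.00000000e+00,  0.00000000e+00,  0.00000000e+00,
         1.00000000e+00]])}
```

```bash
python3 -m creep '[{"wx":0,"wy":0,"wz":0,"tx":174,"ty":-88,"tz":-37,"gripper":1},{"wx":0,"wy":0,"wz":0,"tx":174,"ty":-88,"tz":-37,"gripper":1},{"wx":0,"wy":0,"wz":0,"tx":174,"ty":-88,"tz":-37,"gripper":1},{"wx":0,"wy":0,"wz":0,"tx":174,"ty":-88,"tz":-37,"gripper":1},{"wx":0,"wy":0,"wz":0,"tx":174,"ty":-88,"tz":-37,"gripper":1}]'
python3 -m creep '[{"wx":0,"wy":0,"wz":-7,"tx":35,"ty":-18,"tz":-8,"gripper":1},{"wx":0,"wy":0,"wz":-14,"tx":70,"ty":-36,"tz":-16,"gripper":1},{"wx":0,"wy":0,"wz":-21,"tx":105,"ty":-54,"tz":-24,"gripper":1},{"wx":0,"wy":0,"wz":-28,"tx":140,"ty":-72,"tz":-32,"gripper":1},{"wx":0,"wy":0,"wz":-35,"tx":174,"ty":-88,"tz":-37,"gripper":1}]'
python3 -m creep '[{"wx":0,"wy":0,"wz":-35,"tx":0,"ty":0,"tz":0,"gripper":1},{"wx":0,"wy":0,"wz":-35,"tx":0,"ty":0,"tz":0,"gripper":1},{"wx":0,"wy":0,"wz":-35,"tx":0,"ty":0,"tz":0,"gripper":1},{"wx":0,"wy":0,"wz":-35,"tx":0,"ty":0,"tz":0,"gripper":1},{"wx":0,"wy":0,"wz":-35,"tx":0,"ty":0,"tz":0,"gripper":1}]'
python3 -m creep '[{"wx":0,"wy":0,"wz":-7,"tx":0,"ty":0,"tz":0,"gripper":1},{"wx":0,"wy":0,"wz":-14,"tx":0,"ty":0,"tz":0,"gripper":1},{"wx":0,"wy":0,"wz":-20,"tx":0,"ty":0,"tz":0,"gripper":1},{"wx":0,"wy":0,"wz":-20,"tx":0,"ty":0,"tz":0,"gripper":1}]'
python3 - <<'E'
from h import *
o,R,p=pose(); print(o['time_s'],p,o['tool_rot'],o['qpos'],o['force'])
pic,w=wrist_look('w2'); np.save('w2.npy',w)
for q in ['stand','bar_knob','bar_hinge','cap_grip']:
    for r in nets.place_of(q,'wrist')[:2]: print(q,np.round(r['point'],4),round(r['confidence'],2))
E
```

```text
time_s: 1.98
tool_pos: [0.4484, -0.2799, 0.2935]
tool_rot: [179.9, -0.1, 20.2]
force: [1.0, -0.8, 0.7]
grip_width: 0.0872
grasp_force: 0.0
time_s: 2.4
tool_pos: [0.5806, -0.1391, 0.3307]
tool_rot: [179.9, -0.0, 55.4]
force: [1.4, -0.6, 1.0]
grip_width: 0.0869
grasp_force: 0.0
time_s: 2.82
tool_pos: [0.5794, -0.1409, 0.3293]
tool_rot: [-180.0, 0.0, 90.4]
force: [-0.1, -0.1, -0.3]
grip_width: 0.0871
grasp_force: 0.0
time_s: 3.15
tool_pos: [0.5793, -0.1411, 0.3293]
tool_rot: [-180.0, 0.0, 110.2]
force: [-0.0, -0.3, -0.2]
grip_width: 0.0867
grasp_force: 0.0
3.15 [ 0.57928212 -0.14110117  0.32933751] [-1.79999210e+02  3.07731032e-03  1.10182081e+02] [ 41.96613329  13.26406066 -37.38072479  79.99024968   8.01057729
  89.40564225  25.42858345] [-0.00815601 -0.25554372 -0.16426691]
stand [ 0.6343 -0.0824  0.0043] 0.88
bar_knob [ 0.4994 -0.0472  0.1287] 0.84
bar_hinge [ 0.6085 -0.1316  0.1306] 0.85
cap_grip [ 0.6358 -0.076   0.1448] 0.83
```

View pics/w2.png

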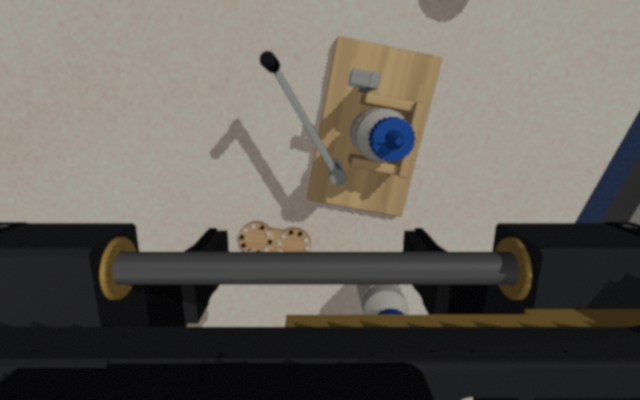

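The wrist picture shows the knob at (270,61), the hinge at (338,177), the catch at (365,78), the cap at (390,138), and the plywood base with corners near (338,38), (440,57), (402,215) and (308,200). Next I'll fit those to world positions.

Run:
```python
from h import *
w=np.load('w2.npy'); pic=cv2.imread('pics/w2.png')
z=w[...,2]
m=((z>0.010)&(z<0.022)); m[225:]=0; m[:, :290]=0; m[:,460:]=0
m=cv2.morphologyEx(m.astype(np.uint8),cv2.MORPH_OPEN,np.ones((3,3)))
P=w[m>0][:,:2].astype(np.float32)*1000
r=cv2.minAreaRect(P); print('base rect',r,len(P))
hsv=cv2.cvtColor(pic,cv2.COLOR_BGR2HSV)
cap=(hsv[...,0]>100)&(hsv[...,0]<130)&(hsv[...,1]>120)&(z>.13)&(z<.18); cap[225:]=0
C=w[cap]; print('cap',C.mean(0),C.min(0),C.max(0),np.percentile(C[:,2],[5,50,95]))
top=C[(C[:,2]>.145)&(C[:,2]<.158)]; print('captop',cv2.minEnclosingCircle((top[:,:2]*1000).astype(np.float32)))
k=(z>.12)&(z<.16); k[120:]=0;k[:,330:]=0
K=w[k];print('knob',K.mean(0),np.median(K,0),np.percentile(K[:,2],[5,95]),len(K))
t=K[K[:,2]>.138]; print('knobtop',t.mean(0),cv2.minEnclosingCircle((t[:,:2]*1000).astype(np.float32)))
for u,v in [(338,177),(365,78),(303,115),(320,145)]: print(u,v,w[v,u])
```

```text
base rect ((635.6221923828125, -78.62574768066406), (140.6359405517578, 220.33255004882812), 9.526423454284668) 11171
cap [ 0.63234955 -0.0782387   0.15628685] [ 0.61348607 -0.09901026  0.13451516] [ 0.65428395 -0.0577481   0.17745759] [0.15080966 0.15444638 0.17283421]
captop ((634.2991943359375, -78.09793090820312), 21.41128158569336)
knob [ 0.49791043 -0.05135638  0.14288594] [ 0.49805819 -0.05136561  0.14540194] [0.12615566 0.14699802] 289
knobtop [ 0.49709078 -0.05098643  0.14537735] ((496.68701171875, -50.80397033691406), 7.811666965484619)
338 177 [ 0.60424168 -0.13850853  0.10351788]
365 78 [ 0.59212216 -0.02977054  0.11027931]
303 115 [ 0.54364877 -0.08768694  0.10048315]
320 145 [ 0.57250608 -0.11181579  0.10176825]
```

```bash
python3 -m creep '[{"wx":0,"wy":0,"wz":-31,"tx":113,"ty":-46,"tz":60,"gripper":1},{"wx":0,"wy":0,"wz":-31,"tx":113,"ty":-46,"tz":60,"gripper":1},{"wx":0,"wy":0,"wz":-31,"tx":113,"ty":-46,"tz":60,"gripper":1},{"wx":0,"wy":0,"wz":-31,"tx":113,"ty":-46,"tz":60,"gripper":1},{"wx":0,"wy":0,"wz":-31,"tx":113,"ty":-46,"tz":60,"gripper":1}]'
python3 -m creep '[{"wx":0,"wy":0,"wz":0,"tx":0,"ty":0,"tz":40,"gripper":1},{"wx":0,"wy":0,"wz":0,"tx":0,"ty":0,"tz":80,"gripper":0.3},{"wx":0,"wy":0,"wz":0,"tx":0,"ty":0,"tz":115,"gripper":0.3},{"wx":0,"wy":0,"wz":0,"tx":0,"ty":0,"tz":115,"gripper":0.3},{"wx":0,"wy":0,"wz":0,"tx":0,"ty":0,"tz":115,"gripper":0.3}]' 15
python3 - <<'E'
from h import *
o,R,p=pose(); print(p,o['tool_rot'],o['grip_width'],o['qpos'])
print(to_tool([.4969,-.0509,.116]))
E
```

```text
time_s: 3.82
tool_pos: [0.4945, -0.0474, 0.2678]
tool_rot: [-179.8, -0.1, 141.5]
force: [1.0, -1.0, -0.0]
grip_width: 0.0867
grasp_force: 0.0
time_s: 4.23
tool_pos: [0.4963, -0.0504, 0.1536]
tool_rot: [-179.9, -0.2, 141.0]
force: [1.8, -0.6, 0.8]
grip_width: 0.0682
grasp_force: 0.0
[ 0.49626262 -0.05039517  0.15361461] [-1.79932592e+02 -1.79479754e-01  1.41019396e+02] 0.06822073817425879 [ 43.58780277   5.52985926 -42.51405829 107.95768441   3.96098183
  68.19124789  50.74092328]
[-0.9  0.1 37.6]
```

```bash
python3 -m creep '[{"wx":0,"wy":0,"wz":0,"tx":0,"ty":0,"tz":19,"gripper":0.3},{"wx":0,"wy":0,"wz":0,"tx":0,"ty":0,"tz":37,"gripper":0.3},{"wx":0,"wy":0,"wz":0,"tx":0,"ty":0,"tz":37,"gripper":-0.9},{"wx":0,"wy":0,"wz":0,"tx":0,"ty":0,"tz":37,"gripper":-0.9},{"wx":0,"wy":0,"wz":0,"tx":0,"ty":0,"tz":37,"gripper":-0.9}]' 15
python3 -m creep '[{"wx":0,"wy":0,"wz":0,"tx":0,"ty":0,"tz":0,"gripper":-0.9},{"wx":0,"wy":0,"wz":0,"tx":0,"ty":0,"tz":0,"gripper":-0.9},{"wx":0,"wy":0,"wz":0,"tx":0,"ty":0,"tz":0,"gripper":-0.9},{"wx":0,"wy":0,"wz":0,"tx":0,"ty":0,"tz":0,"gripper":-0.9}]' 15
python3 - <<'E'
from h import *
o,R,p=pose(); h=np.array([.6053,-.1394]); v=p[:2]-h; print(p,o['tool_rot'],np.hypot(*v),np.degrees(np.arctan2(v[1],v[0]))-99.53)
a0=np.arctan2(v[1],v[0]); r=np.hypot(*v)
for d in [-7,-14,-21,-28,-35,-42]:
    a=a0+np.radians(d); q=R.T@np.r_[h+r*np.array([np.cos(a),np.sin(a)])-p[:2],0]*1000; print(d,np.round(q,1))
E
```

```text
time_s: 4.65
tool_pos: [0.4992, -0.0508, 0.1198]
tool_rot: [179.9, 0.2, 141.0]
force: [0.8, -0.3, -0.2]
grip_width: 0.044
grasp_force: 0.0
time_s: 4.98
tool_pos: [0.4977, -0.0508, 0.1179]
tool_rot: [180.0, 0.1, 141.0]
force: [0.7, 0.7, -0.0]
grip_width: 0.0175
grasp_force: 0.0
[ 0.4977     -0.05075873  0.11785959] [1.79991698e+02 5.23989042e-02 1.41035908e+02] 0.13940959862214164 40.98817925290018
-7 [-1.2 17.   0. ]
-14 [-4.4 33.7  0. ]
-21 [-9.7 49.9  0. ]
-28 [-16.9  65.3   0. ]
-35 [-25.9  79.7   0. ]
-42 [-36.6  93.    0. ]
```

```bash
python3 -m creep '[{"wx":0,"wy":0,"wz":0,"tx":0,"ty":0,"tz":0,"gripper":-0.9},{"wx":0,"wy":0,"wz":5,"tx":-0.6,"ty":12.2,"tz":0,"gripper":-0.9},{"wx":0,"wy":0,"wz":10,"tx":-2.3,"ty":24.2,"tz":0,"gripper":-0.9},{"wx":0,"wy":0,"wz":15,"tx":-5,"ty":36,"tz":0,"gripper":-0.9},{"wx":0,"wy":0,"wz":20,"tx":-8.8,"ty":47.5,"tz":0,"gripper":-0.9}]' 15
python3 -m creep '[{"wx":0,"wy":0,"wz":5,"tx":-0.6,"ty":12.2,"tz":0,"gripper":-0.9},{"wx":0,"wy":0,"wz":10,"tx":-2.3,"ty":24.2,"tz":0,"gripper":-0.9},{"wx":0,"wy":0,"wz":15,"tx":-5,"ty":36,"tz":0,"gripper":-0.9},{"wx":0,"wy":0,"wz":15,"tx":-5,"ty":36,"tz":0,"gripper":-0.9}]' 15
python3 - <<'E'
from h import *
o,R,p=pose(); h=np.array([.6053,-.1394]); v=p[:2]-h; print(p,o['tool_rot'],o['force'],np.hypot(*v),np.degrees(np.arctan2(v[1],v[0]))-99.53)
E
```

```text
time_s: 5.4
tool_pos: [0.5342, -0.0189, 0.1177]
tool_rot: [-180.0, 0.0, 120.8]
force: [-1.7, -1.3, 2.9]
grip_width: 0.0155
grasp_force: 15.0
time_s: 5.73
tool_pos: [0.5693, -0.0039, 0.1177]
tool_rot: [179.9, -0.0, 106.0]
force: [-0.3, 0.8, 5.4]
grip_width: 0.0157
grasp_force: 15.0
[ 0.56925526 -0.00394632  0.11769184] [ 1.79896551e+02 -3.40315968e-02  1.05968275e+02] [-0.32252038  0.78868811  5.41114724] 0.14016748006654509 5.371303948559415
```

```bash
python3 -m creep '[{"wx":0,"wy":0,"wz":2,"tx":-0.1,"ty":4.9,"tz":0,"gripper":-0.9},{"wx":0,"wy":0,"wz":3.5,"tx":-0.2,"ty":8.6,"tz":0,"gripper":-0.9},{"wx":0,"wy":0,"wz":4.5,"tx":-0.4,"ty":11,"tz":0,"gripper":-0.9},{"wx":0,"wy":0,"wz":5,"tx":-0.5,"ty":13,"tz":0,"gripper":-0.9},{"wx":0,"wy":0,"wz":5,"tx":-0.5,"ty":13,"tz":0,"gripper":-0.9}]' 15
python3 -m creep '[{"wx":0,"wy":0,"wz":0.3,"tx":0,"ty":1,"tz":0,"gripper":-0.9},{"wx":0,"wy":0,"wz":0.6,"tx":0,"ty":2,"tz":0,"gripper":-0.9},{"wx":0,"wy":0,"wz":0.6,"tx":0,"ty":2,"tz":0,"gripper":-0.9}]' 15
python3 - <<'E'
from h import *
o,R,p=pose(); h=np.array([.6053,-.1394]); v=p[:2]-h; print(p,o['tool_rot'],o['force'],o['wrist_torque'],np.hypot(*v),np.degrees(np.arctan2(v[1],v[0]))-99.53)
E
```

```text
time_s: 6.15
tool_pos: [0.5803, -0.0014, 0.1177]
tool_rot: [180.0, -0.0, 101.1]
force: [-0.9, 1.8, 4.9]
grip_width: 0.0156
grasp_force: 15.0
time_s: 6.4
tool_pos: [0.5821, -0.0011, 0.1177]
tool_rot: [180.0, -0.0, 100.5]
force: [-1.5, 1.6, 5.0]
grip_width: 0.015
grasp_force: 15.0
[ 0.58206263 -0.0011161   0.11767284] [ 1.79986090e+02 -1.79452129e-02  1.00483519e+02] [-1.46906857  1.64793256  5.03977352] [ 0.41281394  0.2345431  -0.09627629] 0.1402227201801921 0.008922999973677292
```

```bash
for i in 1; do python3 -m creep '[{"wx":0,"wy":0,"wz":0,"tx":0,"ty":1,"tz":0,"gripper":-0.9},{"wx":0,"wy":0,"wz":0,"tx":0,"ty":1,"tz":0,"gripper":-0.9}]' 15
python3 -m creep '[{"wx":0,"wy":0,"wz":0,"tx":0,"ty":1,"tz":0,"gripper":-0.9},{"wx":0,"wy":0,"wz":0,"tx":0,"ty":1,"tz":0,"gripper":-0.9}]' 15
python3 -m creep '[{"wx":0,"wy":0,"wz":0,"tx":0,"ty":1,"tz":0,"gripper":-0.9},{"wx":0,"wy":0,"wz":0,"tx":0,"ty":1,"tz":0,"gripper":-0.9}]' 15; done
```

```text
time_s: 6.57
tool_pos: [0.5827, -0.001, 0.1176]
tool_rot: [-180.0, -0.0, 100.5]
force: [-1.5, 1.6, 5.9]
grip_width: 0.0154
grasp_force: 15.0
time_s: 6.73
tool_pos: [0.5828, -0.0009, 0.1176]
tool_rot: [-179.9, -0.0, 100.5]
force: [-4.7, 1.2, 7.5]
grip_width: 0.0155
grasp_force: 15.0
time_s: 6.9
tool_pos: [0.5828, -0.0009, 0.1175]
tool_rot: [-179.7, -0.0, 100.5]
force: [-7.6, 0.3, 10.0]
grip_width: 0.0155
grasp_force: 15.0
```

The bar stopped dead at knob (0.5828, -0.0009), 0.7 mm from the computed shut point, and the push force is rising. I'll release it, rise and look at the cap.

```bash
python3 -m creep '[{"wx":0,"wy":0,"wz":0,"tx":0,"ty":0,"tz":0,"gripper":0.2},{"wx":0,"wy":0,"wz":0,"tx":0,"ty":0,"tz":0,"gripper":0.2},{"wx":0,"wy":0,"wz":0,"tx":0,"ty":0,"tz":0,"gripper":0.2},{"wx":0,"wy":0,"wz":0,"tx":0,"ty":0,"tz":-10,"gripper":0.2},{"wx":0,"wy":0,"wz":0,"tx":0,"ty":0,"tz":-40,"gripper":0.2}]'
python3 -m creep '[{"wx":0,"wy":0,"wz":0,"tx":0,"ty":0,"tz":-40,"gripper":1},{"wx":0,"wy":0,"wz":0,"tx":0,"ty":0,"tz":-80,"gripper":1},{"wx":0,"wy":0,"wz":0,"tx":-37,"ty":7,"tz":-98,"gripper":1},{"wx":0,"wy":0,"wz":0,"tx":-74,"ty":14,"tz":-115,"gripper":1},{"wx":0,"wy":0,"wz":0,"tx":-110,"ty":22,"tz":-130,"gripper":1}]'
python3 -m creep '[{"wx":0,"wy":0,"wz":0,"tx":-40,"ty":7,"tz":0,"gripper":1},{"wx":0,"wy":0,"wz":0,"tx":-75,"ty":14,"tz":0,"gripper":1},{"wx":0,"wy":0,"wz":0,"tx":-75,"ty":14,"tz":0,"gripper":1},{"wx":0,"wy":0,"wz":0,"tx":-75,"ty":14,"tz":0,"gripper":1},{"wx":0,"wy":0,"wz":0,"tx":-75,"ty":14,"tz":0,"gripper":1}]'
cat > cap.py <<'E'
from h import *
import sys
n=sys.argv[1]; pic,w=wrist_look(n); z=w[...,2]
hsv=cv2.cvtColor(cv2.imread(f'pics/{n}.png'),cv2.COLOR_BGR2HSV)
cap=(hsv[...,0]>100)&(hsv[...,0]<130)&(hsv[...,1]>120)&(np.hypot(w[...,0]-.635,w[...,1]+.078)<.04)
C=w[cap]; top=C[(C[:,2]>.145)&(C[:,2]<.158)]
print('captop',cv2.minEnclosingCircle((top[:,:2]*1000).astype(np.float32)),np.median(top[:,2]))
tip=C[C[:,2]>.168]; print('nozzle',tip.mean(0),tip[:,2].max())
v,u=np.nonzero(cap); print(u.min(),u.max(),v.min(),v.max())
i=cv2.imread(f'pics/{n}.png')[max(v.min()-60,0):v.max()+50,max(u.min()-130,0):u.max()+60]; cv2.imwrite(f'pics/{n}c.png',cv2.resize(i,None,fx=3,fy=3,interpolation=cv2.INTER_CUBIC)[:600,:800])
k=(z>.135)&(z<.155)&(np.hypot(w[...,0]-.583,w[...,1]+.001)<.03); t=w[k]; print('knobtop',t.mean(0) if len(t) else None)
o,R,p=pose(); print(p,o['tool_rot'],o['qpos'],o['force'],o['wrist_torque'])
np.save(n+'.npy',w)
E
python3 cap.py w3
```

```text
time_s: 7.32
tool_pos: [0.5819, -0.0016, 0.1536]
tool_rot: [-179.5, -0.1, 100.4]
force: [-0.5, -0.3, -1.0]
grip_width: 0.041
grasp_force: 0.0
time_s: 7.73
tool_pos: [0.6274, -0.1065, 0.2905]
tool_rot: [179.8, 0.2, 100.5]
force: [1.4, -0.8, 0.5]
grip_width: 0.0737
grasp_force: 0.0
time_s: 8.15
tool_pos: [0.654, -0.1757, 0.2873]
tool_rot: [180.0, -0.1, 100.5]
force: [1.1, 0.2, 0.0]
grip_width: 0.0869
grasp_force: 0.0
captop ((635.006591796875, -78.30323791503906), 21.288057327270508) 0.15417743416019372
nozzle [ 0.6350466  -0.07910072  0.17328279] 0.17767130478916185
290 341 42 96
knobtop None
[ 0.65401916 -0.17458078  0.28764998] [ 1.79974018e+02 -5.66315079e-02  1.00560480e+02] [ 36.38094261  23.93893002 -33.86386562  71.86518582  13.01458756
  87.94275542  14.94622242] [-0.98166567  0.59037279  0.27210557] [ 0.02889142 -0.13237939 -0.00799357]
```

View pics/w3c.png

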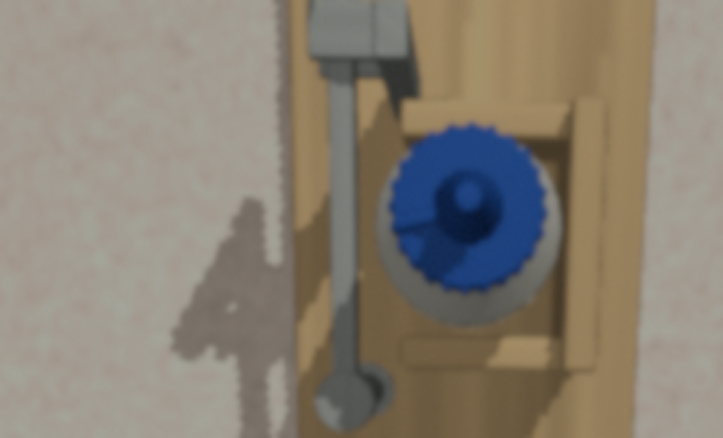

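The crop shows the bar lying shut in the catch at top left and the cap centre at (468,208). The ridge points left at (398–440, 228), which puts the cap angle at about 3.4 rad. That leaves roughly 197° to screw down, and I'll do it in one grip from yaw 185.

```bash
python3 -m creep '[{"wx":0,"wy":0,"wz":-7,"tx":25,"ty":0,"tz":0,"gripper":1},{"wx":0,"wy":0,"wz":-14,"tx":50,"ty":0,"tz":0,"gripper":1},{"wx":0,"wy":0,"wz":-21,"tx":75,"ty":-1,"tz":0,"gripper":1},{"wx":0,"wy":0,"wz":-28,"tx":98,"ty":-1,"tz":0,"gripper":1},{"wx":0,"wy":0,"wz":-35,"tx":98,"ty":-1,"tz":0,"gripper":1}]'
python3 -m creep '[{"wx":0,"wy":0,"wz":-7,"tx":0,"ty":0,"tz":0,"gripper":1},{"wx":0,"wy":0,"wz":-14,"tx":0,"ty":0,"tz":0,"gripper":1},{"wx":0,"wy":0,"wz":-21,"tx":0,"ty":0,"tz":15,"gripper":1},{"wx":0,"wy":0,"wz":-28,"tx":0,"ty":0,"tz":30,"gripper":1},{"wx":0,"wy":0,"wz":-35,"tx":0,"ty":0,"tz":45,"gripper":1}]'
python3 -m creep '[{"wx":0,"wy":0,"wz":-7,"tx":0,"ty":0,"tz":15,"gripper":1},{"wx":0,"wy":0,"wz":-14,"tx":0,"ty":0,"tz":30,"gripper":1},{"wx":0,"wy":0,"wz":-14,"tx":0,"ty":0,"tz":30,"gripper":1},{"wx":0,"wy":0,"wz":-14,"tx":0,"ty":0,"tz":30,"gripper":1}]'
python3 - <<'E'
from h import *
o,R,p=pose(); print(p,o['tool_rot'],o['qpos'],to_tool([.635,-.0783,.1235]))
E
```

```text
time_s: 8.62
tool_pos: [0.6341, -0.0703, 0.289]
tool_rot: [179.8, -0.0, 136.5]
force: [0.2, 1.3, -0.3]
grip_width: 0.087
grasp_force: 0.0
time_s: 9.03
tool_pos: [0.635, -0.0778, 0.2429]
tool_rot: [-180.0, 0.1, 171.0]
force: [-0.2, 0.3, 0.2]
grip_width: 0.087
grasp_force: 0.0
time_s: 9.37
tool_pos: [0.6346, -0.0787, 0.2124]
tool_rot: [180.0, -0.1, -175.6]
force: [0.5, 0.2, -0.3]
grip_width: 0.0871
grasp_force: 0.0
[ 0.63456574 -0.07870964  0.21237201] [ 1.79992884e+02 -5.51007104e-02 -1.75620171e+02] [ 41.71070688  24.46568959 -49.20282174  84.19732319  18.56502225
  79.84858734  86.16264162] [-0.5  0.4 88.9]
```

```bash
python3 -m creep '[{"wx":0,"wy":0,"wz":0,"tx":0,"ty":0,"tz":30,"gripper":1},{"wx":0,"wy":0,"wz":0,"tx":0,"ty":0,"tz":60,"gripper":1},{"wx":0,"wy":0,"wz":0,"tx":0,"ty":0,"tz":80,"gripper":1},{"wx":0,"wy":0,"wz":0,"tx":0,"ty":0,"tz":89,"gripper":1},{"wx":0,"wy":0,"wz":0,"tx":0,"ty":0,"tz":89,"gripper":1}]' 30
python3 -m creep '[{"wx":0,"wy":0,"wz":0,"tx":0,"ty":0,"tz":0,"gripper":-0.9},{"wx":0,"wy":0,"wz":0,"tx":0,"ty":0,"tz":0,"gripper":-0.9},{"wx":0,"wy":0,"wz":0,"tx":0,"ty":0,"tz":0,"gripper":-0.9},{"wx":0,"wy":0,"wz":0,"tx":0,"ty":0,"tz":0,"gripper":-0.9},{"wx":0,"wy":0,"wz":0,"tx":0,"ty":0,"tz":0,"gripper":-0.9}]' 30
python3 -m creep '[{"wx":0,"wy":0,"wz":0,"tx":0,"ty":0,"tz":0,"gripper":-0.9},{"wx":0,"wy":0,"wz":0,"tx":0,"ty":0,"tz":0,"gripper":-0.9}]' 30
python3 - <<'E'
from h import *
o,R,p=pose(); print(p,o['tool_rot'],o['qpos'],o['force'],o['wrist_torque'])
E
```

```text
time_s: 9.78
tool_pos: [0.6344, -0.0797, 0.1224]
tool_rot: [180.0, -0.1, -175.6]
force: [-0.2, -0.1, 0.1]
grip_width: 0.087
grasp_force: 0.0
time_s: 10.2
tool_pos: [0.6358, -0.0802, 0.1243]
tool_rot: [-180.0, 0.1, -175.6]
force: [0.4, -0.7, 1.0]
grip_width: 0.0615
grasp_force: 0.0
time_s: 10.37
tool_pos: [0.6353, -0.0802, 0.1235]
tool_rot: [-180.0, 0.0, -175.6]
force: [-0.1, -0.5, -0.8]
grip_width: 0.0482
grasp_force: 0.0
[ 0.63533793 -0.08021894  0.12353369] [-1.79988703e+02  1.44302946e-02 -1.75568506e+02] [ 40.87378868  28.19292085 -47.46432629  90.2550533   21.59836487
  71.12332454  84.16194643] [-0.07760331 -0.50759995 -0.79985345] [ 0.05402123 -0.11908595  0.03877936]
```

```bash
python3 -m creep '[{"wx":0,"wy":0,"wz":0,"tx":0.3,"ty":1.5,"tz":0,"gripper":-0.9},{"wx":0,"wy":0,"wz":0,"tx":0.3,"ty":1.5,"tz":0,"gripper":-0.9},{"wx":0,"wy":0,"wz":0,"tx":0.3,"ty":1.5,"tz":0,"gripper":-0.9},{"wx":0,"wy":0,"wz":0,"tx":0.3,"ty":1.5,"tz":0,"gripper":-0.9}]' 30
python3 - <<'E'
from h import *
o,R,p=pose(); print(p,o['tool_rot'],o['force'],o['wrist_torque'])
E
```

```text
time_s: 10.7
tool_pos: [0.6351, -0.0772, 0.1235]
tool_rot: [179.9, 0.0, -175.5]
force: [0.1, 4.4, 0.3]
grip_width: 0.0408
grasp_force: 30.0
[ 0.63507795 -0.0771653   0.12349341] [ 1.79910932e+02  3.96625378e-02 -1.75494160e+02] [0.06300169 4.36829794 0.31805621] [ 1.07941695 -0.27145747 -0.08796676]
```

```bash
python3 -m creep '[{"wx":0,"wy":0,"wz":5,"tx":0,"ty":1,"tz":0.1,"gripper":-0.9},{"wx":0,"wy":0,"wz":12,"tx":0,"ty":1,"tz":0.2,"gripper":-0.9},{"wx":0,"wy":0,"wz":19,"tx":0,"ty":1,"tz":0.3,"gripper":-0.9},{"wx":0,"wy":0,"wz":26,"tx":0,"ty":1,"tz":0.4,"gripper":-0.9},{"wx":0,"wy":0,"wz":32,"tx":0,"ty":1,"tz":0.5,"gripper":-0.9}]' 30
python3 - <<'E'
from h import *
o,R,p=pose(); print(p,o['tool_rot'],o['force'],o['wrist_torque'],o['qpos'][6])
E
python3 -m creep '[{"wx":0,"wy":0,"wz":7,"tx":0,"ty":0,"tz":0.1,"gripper":-0.9},{"wx":0,"wy":0,"wz":14,"tx":0,"ty":0,"tz":0.2,"gripper":-0.9},{"wx":0,"wy":0,"wz":21,"tx":0,"ty":0,"tz":0.3,"gripper":-0.9},{"wx":0,"wy":0,"wz":28,"tx":0,"ty":0,"tz":0.5,"gripper":-0.9},{"wx":0,"wy":0,"wz":35,"tx":0,"ty":0,"tz":0.6,"gripper":-0.9}]' 30
python3 - <<'E'
from h import *
o,R,p=pose(); print(p,o['tool_rot'],o['force'],o['wrist_torque'],o['qpos'][6])
E
```

```text
time_s: 11.12
tool_pos: [0.6352, -0.0766, 0.123]
tool_rot: [179.9, 0.0, 152.2]
force: [2.0, 3.8, 1.3]
grip_width: 0.0414
grasp_force: 30.0
[ 0.63521362 -0.07663222  0.12298695] [1.79918936e+02 2.40253121e-02 1.52164968e+02] [2.00876725 3.77985634 1.28040495] [ 0.87262868 -0.43518518  0.08766016] 53.944019887327116
time_s: 11.53
tool_pos: [0.6356, -0.0762, 0.1224]
tool_rot: [179.9, -0.0, 117.2]
force: [2.6, 4.7, -1.3]
grip_width: 0.0412
grasp_force: 30.0
[ 0.63558717 -0.07624092  0.12238555] [ 1.79869208e+02 -2.76138212e-02  1.17177755e+02] [ 2.59458889  4.67010117 -1.27326056] [ 0.87292476 -0.74455396  0.07304195] 21.15605940806148
```

```bash
python3 -m creep '[{"wx":0,"wy":0,"wz":7,"tx":0.2,"ty":0,"tz":0.1,"gripper":-0.9},{"wx":0,"wy":0,"wz":14,"tx":0.4,"ty":0,"tz":0.2,"gripper":-0.9},{"wx":0,"wy":0,"wz":21,"tx":0.6,"ty":0,"tz":0.3,"gripper":-0.9},{"wx":0,"wy":0,"wz":28,"tx":0.8,"ty":0,"tz":0.5,"gripper":-0.9},{"wx":0,"wy":0,"wz":35,"tx":1,"ty":0,"tz":0.6,"gripper":-0.9}]' 30
python3 -m creep '[{"wx":0,"wy":0,"wz":7,"tx":0,"ty":0,"tz":0.1,"gripper":-0.9},{"wx":0,"wy":0,"wz":14,"tx":0,"ty":0,"tz":0.2,"gripper":-0.9},{"wx":0,"wy":0,"wz":21,"tx":0,"ty":0,"tz":0.3,"gripper":-0.9},{"wx":0,"wy":0,"wz":28,"tx":0,"ty":0,"tz":0.5,"gripper":-0.9},{"wx":0,"wy":0,"wz":35,"tx":0,"ty":0,"tz":0.6,"gripper":-0.9}]' 30
python3 - <<'E'
from h import *
o,R,p=pose(); print(p,o['tool_rot'],o['force'],o['wrist_torque'],o['qpos'])
E
```

```text
time_s: 11.95
tool_pos: [0.6362, -0.0761, 0.1219]
tool_rot: [179.8, -0.1, 82.2]
force: [5.3, 2.1, -2.3]
grip_width: 0.0414
grasp_force: 30.0
time_s: 12.37
tool_pos: [0.6367, -0.0764, 0.1213]
tool_rot: [179.8, -0.2, 47.2]
force: [6.9, 1.8, -2.9]
grip_width: 0.0413
grasp_force: 30.0
[ 0.63673849 -0.07635638  0.12134983] [179.78291555  -0.21885289  47.15261036] [ 6.88838991  1.75207153 -2.9198334 ] [ 0.45258043 -1.53999612  0.05463661] [ 23.09698702  22.52539232 -23.47336801  91.17301778   9.45410428
  67.96217041 -45.1358335 ]
```

```bash
python3 -m creep '[{"wx":0,"wy":0,"wz":6,"tx":0.3,"ty":0.3,"tz":0.1,"gripper":-0.9},{"wx":0,"wy":0,"wz":12,"tx":0.6,"ty":0.6,"tz":0.2,"gripper":-0.9},{"wx":0,"wy":0,"wz":18,"tx":0.8,"ty":0.8,"tz":0.3,"gripper":-0.9},{"wx":0,"wy":0,"wz":24,"tx":0.8,"ty":0.8,"tz":0.4,"gripper":-0.9},{"wx":0,"wy":0,"wz":30,"tx":0.8,"ty":0.8,"tz":0.5,"gripper":-0.9}]' 30
python3 - <<'E'
from h import *
o,R,p=pose(); print(p,o['tool_rot'],o['force'],o['wrist_torque'],o['qpos'][6])
E
python3 -m creep '[{"wx":0,"wy":0,"wz":4,"tx":0,"ty":0,"tz":0.1,"gripper":-0.9},{"wx":0,"wy":0,"wz":8,"tx":0,"ty":0,"tz":0.1,"gripper":-0.9},{"wx":0,"wy":0,"wz":12,"tx":0,"ty":0,"tz":0.2,"gripper":-0.9}]' 30
python3 - <<'E'
from h import *
o,R,p=pose(); print(p,o['tool_rot'],o['force'],o['wrist_torque'],o['qpos'][6])
E
```

```text
time_s: 12.78
tool_pos: [0.637, -0.0768, 0.1208]
tool_rot: [179.9, -0.2, 17.2]
force: [5.3, 2.1, -2.3]
grip_width: 0.0413
grasp_force: 30.0
[ 0.63699812 -0.07684643  0.12077231] [ 1.79916919e+02 -1.76401397e-01  1.71781627e+01] [ 5.2897596   2.1408706  -2.25729883] [ 0.37310383 -0.98837343  0.0493704 ] -73.68430531505713
time_s: 13.03
tool_pos: [0.6371, -0.077, 0.1206]
tool_rot: [179.9, -0.2, 5.3]
force: [4.6, 0.4, -1.4]
grip_width: 0.0413
grasp_force: 30.0
[ 0.63705968 -0.07704179  0.12058605] [179.93940349  -0.19818663   5.26668365] [ 4.60879732  0.4327779  -1.4153338 ] [ 0.26349683 -0.98934842  0.04276026] -85.03851883740106
```

```bash
cat > s.py <<'E'
from h import *
o,R,p=pose(); print('yaw',round(o['tool_rot'][2],2),'Tz',round(o['wrist_torque'][2],3),'F',np.round(o['force'],1),'p',np.round(p,4),'q7',round(o['qpos'][6],1))
E
python3 -m creep '[{"wx":0,"wy":0,"wz":3,"tx":0,"ty":0,"tz":0,"gripper":-0.9},{"wx":0,"wy":0,"wz":6,"tx":0,"ty":0,"tz":0.1,"gripper":-0.9}]' 30 >/dev/null; python3 s.py
python3 -m creep '[{"wx":0,"wy":0,"wz":2,"tx":0,"ty":0,"tz":0,"gripper":-0.9},{"wx":0,"wy":0,"wz":4,"tx":0,"ty":0,"tz":0.1,"gripper":-0.9}]' 30 >/dev/null; python3 s.py
python3 -m creep '[{"wx":0,"wy":0,"wz":2,"tx":0,"ty":0,"tz":0,"gripper":-0.9},{"wx":0,"wy":0,"wz":4,"tx":0,"ty":0,"tz":0.1,"gripper":-0.9}]' 30 >/dev/null; python3 s.py
```

```text
yaw -0.69 Tz 0.074 F [ 4.5  0.6 -2.5] p [ 0.637  -0.0772  0.1205] q7 -90.7
yaw -4.64 Tz 0.138 F [ 4.1  0.3 -1.9] p [ 0.6371 -0.0772  0.1204] q7 -94.5
yaw -8.64 Tz 0.083 F [ 4.7  1.1 -1.3] p [ 0.637  -0.0773  0.1203] q7 -98.3
```

```bash
python3 -m creep '[{"wx":0,"wy":0,"wz":2,"tx":0,"ty":0,"tz":0,"gripper":-0.9},{"wx":0,"wy":0,"wz":4,"tx":0,"ty":0,"tz":0.1,"gripper":-0.9}]' 30 >/dev/null; python3 s.py
python3 -m creep '[{"wx":0,"wy":0,"wz":1.5,"tx":0,"ty":0,"tz":0,"gripper":-0.9},{"wx":0,"wy":0,"wz":3,"tx":0,"ty":0,"tz":0,"gripper":-0.9}]' 30 >/dev/null; python3 s.py
python3 -m creep '[{"wx":0,"wy":0,"wz":1.5,"tx":0,"ty":0,"tz":0,"gripper":-0.9},{"wx":0,"wy":0,"wz":3,"tx":0,"ty":0,"tz":0.1,"gripper":-0.9}]' 30 >/dev/null; python3 s.py
```

```text
yaw -12.54 Tz 0.732 F [2.3 0.7 1.3] p [ 0.6364 -0.0772  0.1203] q7 -102.1
yaw -15.5 Tz 0.722 F [0.1 1.1 2.4] p [ 0.6353 -0.0769  0.1202] q7 -104.9
yaw -18.5 Tz 0.291 F [-1.9  1.8  3.3] p [ 0.6347 -0.0767  0.1201] q7 -107.8
```

Torque jumped from about 0.08 to 0.73 N m at yaw ≈ -10° and then the pads slid, so the cap is on its stop. The total turn of about 195° matches the ridge estimate of 197°. Next I'll back off, watching for the torque reversal that shows the cap has started to move.

```bash
python3 -m creep '[{"wx":0,"wy":0,"wz":-0.5,"tx":0,"ty":0,"tz":0,"gripper":-0.9},{"wx":0,"wy":0,"wz":-0.5,"tx":0,"ty":0,"tz":0,"gripper":-0.9}]' 30 >/dev/null; python3 s.py
python3 -m creep '[{"wx":0,"wy":0,"wz":-0.5,"tx":0,"ty":0,"tz":0,"gripper":-0.9},{"wx":0,"wy":0,"wz":-0.5,"tx":0,"ty":0,"tz":0,"gripper":-0.9}]' 30 >/dev/null; python3 s.py
python3 -m creep '[{"wx":0,"wy":0,"wz":-1,"tx":0,"ty":0,"tz":0,"gripper":-0.9},{"wx":0,"wy":0,"wz":-1,"tx":0,"ty":0,"tz":0,"gripper":-0.9}]' 30 >/dev/null; python3 s.py
python3 -m creep '[{"wx":0,"wy":0,"wz":-1,"tx":0,"ty":0,"tz":0,"gripper":-0.9},{"wx":0,"wy":0,"wz":-1,"tx":0,"ty":0,"tz":0,"gripper":-0.9}]' 30 >/dev/null; python3 s.py
```

```text
yaw -17.99 Tz 0.049 F [-3.7  1.6  4.8] p [ 0.6348 -0.0767  0.1201] q7 -107.2
yaw -17.51 Tz 0.001 F [-4.9  3.2  5.8] p [ 0.6347 -0.0767  0.1201] q7 -106.8
yaw -16.5 Tz -0.008 F [-4.1  2.7  5.8] p [ 0.6347 -0.0768  0.1201] q7 -105.8
yaw -15.49 Tz 0.019 F [-4.5  3.   4.5] p [ 0.6347 -0.0767  0.1201] q7 -104.8
```

```bash
python3 -m creep '[{"wx":0,"wy":0,"wz":-5,"tx":-0.3,"ty":0,"tz":-0.2,"gripper":-0.9},{"wx":0,"wy":0,"wz":-10,"tx":-0.6,"ty":0,"tz":-0.4,"gripper":-0.9},{"wx":0,"wy":0,"wz":-15,"tx":-0.8,"ty":0,"tz":-0.6,"gripper":-0.9},{"wx":0,"wy":0,"wz":-20,"tx":-0.8,"ty":0,"tz":-0.7,"gripper":-0.9},{"wx":0,"wy":0,"wz":-25,"tx":-0.8,"ty":0,"tz":-0.8,"gripper":-0.9}]' 30 >/dev/null; python3 s.py
python3 -m creep '[{"wx":0,"wy":0,"wz":-6,"tx":0,"ty":0,"tz":-0.1,"gripper":-0.9},{"wx":0,"wy":0,"wz":-12,"tx":0,"ty":0,"tz":-0.2,"gripper":-0.9},{"wx":0,"wy":0,"wz":-18,"tx":0,"ty":0,"tz":-0.3,"gripper":-0.9},{"wx":0,"wy":0,"wz":-24,"tx":0,"ty":0,"tz":-0.4,"gripper":-0.9},{"wx":0,"wy":0,"wz":-30,"tx":0,"ty":0,"tz":-0.5,"gripper":-0.9}]' 30 >/dev/null; python3 s.py
python3 -m creep '[{"wx":0,"wy":0,"wz":-6,"tx":0,"ty":0,"tz":-0.1,"gripper":-0.9},{"wx":0,"wy":0,"wz":-12,"tx":0,"ty":0,"tz":-0.2,"gripper":-0.9},{"wx":0,"wy":0,"wz":-18,"tx":0,"ty":0,"tz":-0.3,"gripper":-0.9},{"wx":0,"wy":0,"wz":-24,"tx":0,"ty":0,"tz":-0.4,"gripper":-0.9},{"wx":0,"wy":0,"wz":-30,"tx":0,"ty":0,"tz":-0.5,"gripper":-0.9}]' 30 >/dev/null; python3 s.py
```

```text
yaw 9.68 Tz -0.069 F [-2.2  0.8  3.3] p [ 0.6347 -0.0774  0.1206] q7 -80.8
yaw 39.71 Tz -0.067 F [-0.  -0.1  1.3] p [ 0.635  -0.078   0.1211] q7 -52.1
yaw 69.69 Tz -0.045 F [ 1.  -1.   1.7] p [ 0.6356 -0.0785  0.1217] q7 -23.6
```

```bash
python3 -m creep '[{"wx":0,"wy":0,"wz":-1.5,"tx":0,"ty":0,"tz":0,"gripper":-0.9},{"wx":0,"wy":0,"wz":-2.5,"tx":0,"ty":0,"tz":0,"gripper":-0.9},{"wx":0,"wy":0,"wz":-2.5,"tx":0,"ty":0,"tz":0,"gripper":-0.9}]' 30; python3 s.py
python3 - <<'E'
from h import *
for c in ['side','scene','wrist']:
    p,d=optics.read_camera(c); cv2.imwrite(f'pics/{c}9.png',p[:,:,::-1])
    for q in ['bar_knob','cap_grip','spare_bottle','bead_tub','butterfly','brush']:
        for r in nets.place_of(q,c)[:1]: print(c,q,np.round(r['point'],4),round(r['confidence'],2))
s=cv2.imread('pics/side9.png')[150:300,280:460]; e=cv2.imread('pics/scene9.png')[150:300,190:370]
cv2.imwrite('pics/end.png',cv2.resize(np.hstack([s,e]),None,fx=2.2,fy=2.2,interpolation=cv2.INTER_CUBIC))
E
```

```text
time_s: 16.2
tool_pos: [0.6356, -0.0784, 0.1218]
tool_rot: [179.8, 0.1, 71.8]
force: [3.9, -2.3, 0.4]
grip_width: 0.0411
grasp_force: 30.0
yaw 71.81 Tz -0.029 F [ 3.9 -2.3  0.4] p [ 0.6356 -0.0784  0.1218] q7 -21.6
side bar_knob [ 0.5788 -0.0016  0.1272] 0.67
side cap_grip [ 0.6391 -0.0721  0.1387] 0.83
side spare_bottle [ 0.7298 -0.2831 -0.0024] 0.96
side bead_tub [0.672  0.1468 0.0023] 0.86
side butterfly [ 0.5655 -0.2925 -0.0031] 0.94
scene bar_knob [ 0.5784 -0.0028  0.1267] 0.5
scene cap_grip [ 0.6388 -0.0814  0.141 ] 0.51
scene spare_bottle [ 0.7307 -0.2803  0.0008] 0.64
scene bead_tub [0.6745 0.1449 0.0026] 0.94
scene butterfly [ 0.5662 -0.2934  0.0014] 0.76
scene brush [ 4.611e-01  1.150e-01 -1.000e-04] 0.66
wrist bar_knob [0.5826 0.0022 0.1282] 0.64
wrist cap_grip [ 0.6348 -0.0778  0.1428] 0.58
wrist brush [0.4603 0.1233 0.    ] 0.82
```

View pics/end.png

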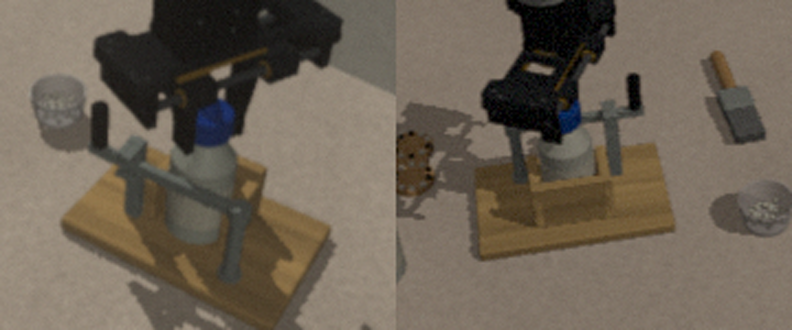

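View pics/wrist9.png

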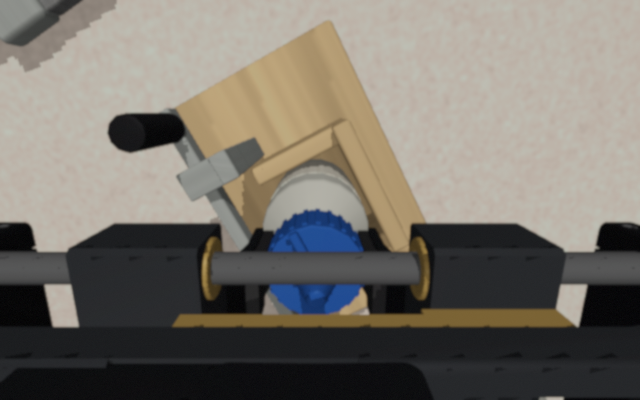

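The end view shows the bar in its catch with its knob up, and the other things where they stood. The wrist view shows the cap's ridge at about (297,240), between the fingers. I'll overlay the expected quarter-turn directions to check the cap's angle.

Run:
```python
from h import *
o,R,p=pose(); ci=optics.camera_info('wrist'); T=np.linalg.inv(np.array(ci['tool_from_camera'])); f=200/np.tan(np.radians(ci['fovy'])/2)
def px(X):
    c=T[:3,:3]@(R.T@(np.array(X)-p))+T[:3,3]; return np.array([f*c[0]/c[2]+ci['cx'],f*c[1]/c[2]+ci['cy']])
s=6; x0,y0=260,195
im=cv2.resize(cv2.imread('pics/wrist9.png')[y0:y0+90,x0:x0+120],None,fx=s,fy=s,interpolation=cv2.INTER_CUBIC)
c=np.array([.6353,-.0780])
for th,col in [(75,(0,255,255)),(90,(0,255,0)),(105,(0,0,255))]:
    a=np.radians(th+9.4); d=np.array([np.cos(a),np.sin(a)])
    for r in (.0195,.023):
        q=(px(np.r_[c+r*d,.1515])-[x0,y0])*s; cv2.circle(im,tuple(int(v) for v in q),4,col,-1)
print(px(np.r_[c,.1515]))
cv2.imwrite('pics/ridge.png',im)
```

```text
[316.77301307 270.74257336]
```

View pics/ridge.png

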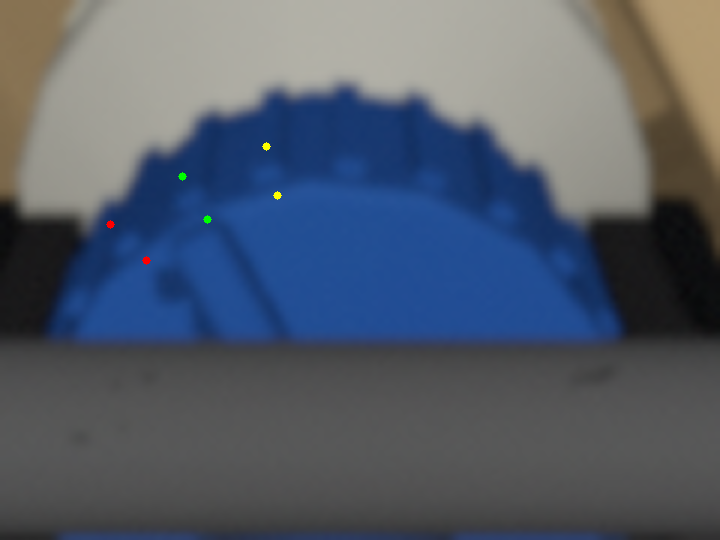

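The ridge tip at about (203,237) lies on the green 90° mark, so the cap is backed off a quarter turn (within about 3°) and still gripped. The bar is shut and the other things haven't moved.

```bash
python3 -c "
from cell import env
print(env.sign_off())"
```

```text
the job is handed in; nothing more can be done
None
```

I handed the job in: the bar is shut in its catch, the cap was screwed down to its stop and backed off a quarter turn (within about 3° by camera), the gripper still holds the cap, and nothing else was moved.

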